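# Find the tin with the loose die and hold it over the catch pan

## Robot

A 6-joint arm with a two-finger parallel gripper is mounted at the origin on a cart in front of the work surface, level with it; the furniture and walls round the work are solid. World frame = base frame: x ahead of the robot, y to its left, z up, the work surface at z = 0. Lengths are in m, angles in rad, forces in N, time in s.
With the tool pointing down it reaches from about 0.275 to 1 m from the base axis. Payload 8.4 kg.
Tool frame: the origin (TCP) lies at the very end of the fingers, on their centre line; the grasp point (between the pads) lies 19 mm behind it; z points along the fingers, y is the line along which they close (so a half turn about z gives the same grasp; the last joint's range is limited). The gripper opens to 85 mm and grips with 20 to 120 N. Pads are 22 mm wide; open, the fingers measure 114 mm over their backs; the gripper's body (76 mm by 85 mm) begins 54 mm behind the grasp point. The pads swing forward as they close: fully open they stand 13 mm farther back than shut.
Start: joints at [1.176, 0.353, 1.633, -0, 1.155, -0.002], TCP at [0.239, 0.577, 0.231] pointing down, gripper open.
Joint ranges: [-2.63, 2.63], [-0.92, 2.1], [0.06, 2.66], [-1.3, 4.44], [0, 2.69], [-3.02, 3.02]. Speed limits (rad/s): [2.22, 2.22, 2.79, 3.14, 3.14, 3.14].

## Interface

Orientations are given as [roll, pitch, yaw] about the fixed x, y, z axes, in that order (R = Rz(yaw) Ry(pitch) Rx(roll)).
In Python, from plant import r gives the robot as it stands. The module is installed in compiled form; this text tells all that it offers.
- The arm moves only by the shell command python3 -m crank 'ROWS'. ROWS is JSON, a list of rows, each a list of 3 entries, a list of its own where there are three numbers: the shift along the tool's x, y, z in m, then the turn, a rotation vector about the tool's x, y, z in rad, then the closure in counts, from 0 (fully open) to 255 (shut). A call has 1 to 12 rows; each row shifts and turns the commanded pose from where the row before left it, along the tool's axes as they then stand; what a row does not reach is not made up. A row lasts 1/8 s, in which the tool goes at most 62.5 mm and 10.7 degrees, less where a joint would pass 70% of its speed; a pose out of reach is approached as far as the arm can. A call with a gripper value outside its range is refused whole. The fingers move at their own pace and stop on an object; the grip force is fixed at half the most. Time passes only in rows, so rows that do not move let the fingers close. It gives the time, the measured TCP pose, the force, the opening and the grip force at its end, in the units of the state.
- r.read_state(): the state, without advancing time (a new reading comes with each control period).
- r.read_camera(name): name is "scene" or "top" or "wrist"; returns the picture (480x640x3 uint8, red, green, blue); there is no depth.
- r.calibration(name): a dict with "camera_matrix" (3x3 intrinsics, pixels), "k1" (the pictures are not rectified: a ray, as slopes to the right and down, at radius r is drawn at 1 + k1 r^2 times it, then the intrinsics apply), "eye" and "rotation" of the camera in the world. Camera axes: x right, y down, z forward; pixel columns grow to the right and rows downward; lengths in m; the calibration is good to about 2 mm. A picture is of the moment at which its call begins: read the wrist's pose just before it. calibration takes no time and is no camera call; for the wrist camera it gives the pose at the moment of the call.
- r.finish_job(): hands the job in; it is judged then, once.
Trained networks look in the newest picture that a camera, given by its name, has taken for a name from the list of things; names that differ only in an ending like _2 or _b are one class to them, and where a whole thing is asked for, a point or a joint stands for the part that bears it (a point fixed in the world has none). Each returns a list of dicts, best first, with "conf" (0 to 1); they miss things now and then, are a little off and sometimes report something else, mostly with a low value. They report only what shows in the picture. A call takes as long as a camera call.
- r.boxes_of(label, camera): "centre" ([column, row] in pixels, amid what is visible of it).
The state is a dict: "time": time; "qpos": joint angles; "joint_velocities": joint speeds; "joint_efforts": joint torques, N m; "tool_pos": TCP position; "tool_rot": TCP orientation; "ft_force": force on the tool from outside, world axes, zero at the start; "wrist_torque": the same for the moment, N m; "opening": finger opening in m; "gripper_force": force on a finger pad.
Only numpy, scipy, OpenCV 4.12 (cv2) and the standard library are available. Lean on these libraries where they do the work, as an engineer would, in place of code of your own. Each camera call takes 0.05 s, during which the arm holds its last target. There are 200 camera calls.

## Task

Each of the three identical steel tins in the wooden rack holds a heavy die; two are packed tight, but in one the packing is missing and the die slides and knocks. Working from the left tin to the right, lift each clear of the rack and shake it by rocking its latch end well down (about 25 degrees) to feel whether the die slides, and set the packed tins back flat in their own bays, disturbing nothing else on the bench. Then hold the loose tin still in the air with its latch end over the middle of the small steel pan, sloping about 25 degrees down to the latch so that the die lies there ready to drop out, and finish while still holding it so.

Things in the scene. Friction and masses are not known exactly. Their poses are not given: they have to be found in the camera images.
- tin_left: Closed steel tin in the left bay (largest y), 90 x 52 x 36 mm (x, y, z), 0.41 to 0.46 kg in all. Origin: centre of its underside. x runs along it from the latch end (-x, facing the robot) to the hinge end; z up through the lid. Latch and hinge stand 4 mm out of the ends; the long sides are plain: grip across the 52 mm width. Lid and latch do not open. All three tins look alike.
- tin_middle: The same tin in the middle bay. Packing and the remnant in the loose tin weigh the same, so weight does not tell the tins apart; which of the three is loose changes from run to run.
- tin_right: The same tin in the right bay (smallest y).
- tin_left_latch (a point): Middle of the latch end face of tin_left: at (-45, 0, 18) mm in the tin's frame, same axes.
- tin_middle_latch (a point): The same point of tin_middle.
- tin_right_latch (a point): The same point of tin_right.
- tin_left_die (a joint): How far the hidden 0.25 kg die has slid in tin_left, m: 0 at the hinge end (at the start, loose or packed), 0.030 at the latch end. A loose die slides there by itself when the latch end is 10 degrees or more down, and stops with a knock; on the level it stays where it is, so the tin's weight has shifted 30 mm x 0.25 kg toward the latch. A packed die moves 1 to 2 mm at most.
- tin_middle_die (a joint): The same for tin_middle.
- tin_right_die (a joint): The same for tin_right.
- rack: Wooden rack, fixed, 126 x 296 x 12 mm, origin at the centre of its underside on the bench, y along its length (+y to the left). Three bays 6 mm deep, each 106 x 60 mm (x, y), 104 mm apart along y; floor of the bays 6 mm above the bench, wood between the bays 12 mm above it.
- bay_left (a point): Centre of the floor of the left bay; where the origin of tin_left belongs. Axes as the rack's.
- bay_middle (a point): Centre of the floor of the middle bay.
- bay_right (a point): Centre of the floor of the right bay.
- catch_pan: Open steel pan, fixed, 100 x 84 mm with 18 mm high walls; origin at the centre of its underside on the bench.
- jig_block_1: Bystander: small steel jig block, 30 x 45 x 20 mm; origin at the centre of its underside. Leave it alone.
- v_block: Bystander: steel V block, 42 x 50 x 35 mm; origin at the centre of its underside. Leave it alone.
- pliers: Bystander: flat-nose pliers, 51 x 180 x 11 mm, long in y; origin at the centre of the underside. Leave them alone.

How it is judged:
By the outcome, as a careful person would: the job done as asked, in the order asked, and still so for the second after the job is handed in, while the arm keeps its last pose, push and grip.
It also fails if it takes over 72 s, if anything falls off the work surface, if the arm or the gripper's body presses on something with over 40 N, if the wrist force passes 120 N, or if a joint passes its speed limit or range.

## Working session

There is one attempt and no reset: what is moved stays moved. The work goes in short steps, Python scripts to look and compute and a shell command to move; the robot and the scene stay as the last step left them, time stands still between calls to the robot, and variables do not carry over. Pictures are saved under pics/ and viewed, at most 10 in all, crops included, and the job is handed in when it is done.

```bash
mkdir -p pics
cat > h.py <<'E'
import numpy as np, cv2
from plant import r
from scipy.spatial.transform import Rotation as R
def ray(cam,px):
    c=r.calibration(cam);K=np.array(c["camera_matrix"]);k1=c["k1"]
    d=np.linalg.solve(K,[px[0],px[1],1])[:2];u=d.copy()
    for _ in range(20):u=d/(1+k1*(u@u))
    return np.array(c["eye"]),np.array(c["rotation"])@np.r_[u,1]
def at(cam,px,z):
    e,d=ray(cam,px);return e+d*(z-e[2])/d[2]
def proj(cam,p):
    c=r.calibration(cam);K=np.array(c["camera_matrix"])
    q=np.array(c["rotation"]).T@(np.array(p)-c["eye"]);u=q[:2]/q[2];u=u*(1+c["k1"]*(u@u))
    return (K@np.r_[u,1])[:2]
def pic(cam,name):
    im=r.read_camera(cam);cv2.imwrite(f"pics/{name}.png",im[:,:,::-1]);return im
E
python3 - <<'E'
from h import *
np.set_printoptions(precision=4,suppress=True)
s=r.read_state();print({k:np.round(v,4) for k,v in s.items()})
pic("top","top1");pic("scene","scene1")
for l,z in [("tin_left",.042),("rack",.01),("catch_pan",.0),("jig_block_1",.02),("v_block",.035),("pliers",.01)]:
    for b in r.boxes_of(l,"top"): print(l,b["conf"],b["centre"],at("top",b["centre"],z))
print(r.calibration("top"))
E
```

```text
{'time': np.float64(0.0), 'qpos': array([ 1.1756,  0.3536,  1.6341, -0.    ,  1.1552, -0.0024]), 'joint_velocities': array([ 0.0023, -0.0001, -0.0008,  0.0021,  0.0012, -0.0026]), 'joint_efforts': array([ -0.0007, -60.5246, -34.2075,   0.0002,   0.0091,  -0.    ]), 'tool_pos': array([0.2391, 0.577 , 0.2306]), 'tool_rot': array([-3.1402,  0.    ,  2.7488]), 'ft_force': array([0.7566, 0.0001, 0.0009]), 'wrist_torque': array([ 0.0079,  0.0236, -0.0461]), 'gripper_force': np.float64(0.0), 'opening': np.float64(0.0856)}Traceback (most recent call last):
  File "<stdin>", line 6, in <module>
  File "h.py", line 10, in at
    e,d=ray(cam,px);return e+d*(z-e[2])/d[2]
                                        ~^^^
IndexError: invalid index to scalar variable.
```

View pics/top1.png

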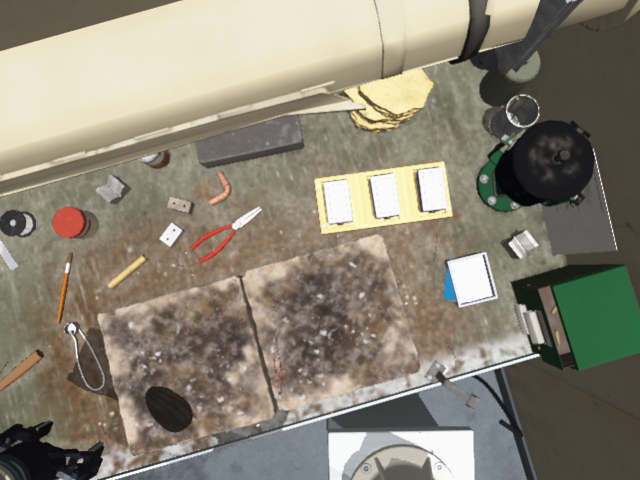

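View pics/scene1.png

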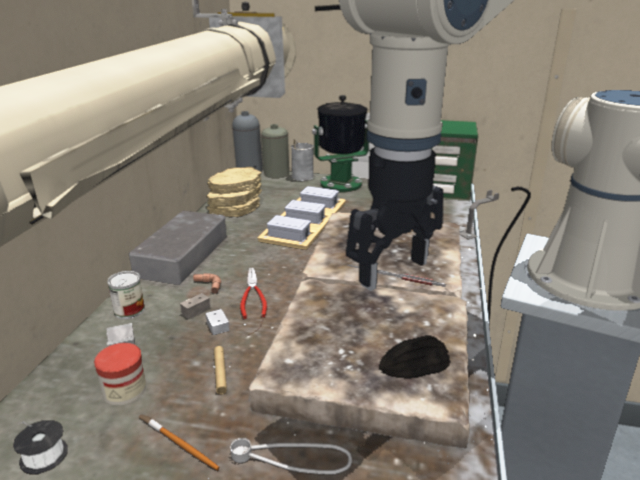

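The top picture shows the rack around (383,197), with tins at (338,201), (384,195) and (430,189). The pan is at about (471,279) and the pliers at (228,234). A big duct crosses the upper left, and the stone slabs lie near the robot. The scene view shows the duct low on the far left side.

```bash
python3 - <<'E'
from plant import r
print(r.calibration("top"));print(r.calibration("wrist"))
E
sed -i 's/^def ray/def rot(c):\n    a=np.array(c["rotation"],float)\n    return a if a.shape==(3,3) else (R.from_euler("xyz",a).as_matrix() if a.size==3 else R.from_quat(a).as_matrix())\ndef ray/; s/np.array(c\["rotation"\])\([@.]\)/rot(c)\1/' h.py
python3 - <<'E'
from h import *
np.set_printoptions(precision=4,suppress=True)
r.read_camera("top")
for l,z in [("tin_left",.042),("rack",.01),("catch_pan",.0),("jig_block_1",.02),("v_block",.035),("pliers",.01)]:
    for b in r.boxes_of(l,"top"): print(l,b["conf"],b["centre"],at("top",b["centre"],z))
for n,p in dict(rk_tl=(316,180),rk_tr=(447,163),rk_br=(452,217),rk_bl=(321,233)).items(): print(n,at("top",p,.012))
for n,p in dict(p1=(447,259),p2=(490,253),p3=(497,297),p4=(455,306)).items(): print(n,at("top",p,.018))
E
```

```text
{'camera_matrix': array([[441.27083237,   0.        , 331.96933332],
       [  0.        , 441.27083237, 238.01650423],
       [  0.        ,   0.        ,   1.        ]]), 'k1': -0.004231423537759381, 'eye': array([0.51602434, 0.13921834, 0.99514087]), 'rotation': array([-3.07804324,  0.0044147 , -1.58826429])}
{'camera_matrix': array([[333.13102081,   0.        , 321.2233911 ],
       [  0.        , 333.13102081, 243.70895823],
       [  0.        ,   0.        ,   1.        ]]), 'k1': -0.05251059045149479, 'eye': array([0.16683497, 0.60769644, 0.37286647]), 'rotation': array([2.83333230e+00, 1.57313190e-03, 1.17939337e+00])}
tin_left 0.86 [337.5, 207.6] [0.6428 0.1292 0.042 ]
rack 0.92 [372.2, 200.6] [0.6615 0.0506 0.01  ]
catch_pan 0.65 [472.5, 280.3] [ 0.4788 -0.1711  0.    ]
jig_block_1 0.79 [172.9, 235.3] [0.5905 0.4954 0.02  ]
v_block 0.83 [520.0, 245.6] [ 0.5534 -0.2663  0.035 ]
pliers 0.7 [229.3, 236.9] [0.5854 0.3724 0.01  ]
pliers 0.22 [474.9, 282.1] [ 0.4751 -0.1732  0.01  ]
pliers 0.2 [369.6, 199.5] [0.6641 0.0563 0.01  ]
rk_tl [0.7102 0.1761 0.012 ]
rk_tr [ 0.7435 -0.1199  0.012 ]
rk_br [ 0.621  -0.1269  0.012 ]
rk_bl [0.5903 0.1668 0.012 ]
p1 [ 0.5273 -0.111   0.018 ]
p2 [ 0.5389 -0.2065  0.018 ]
p3 [ 0.4419 -0.218   0.018 ]
p4 [ 0.4239 -0.125   0.018 ]
```

```bash
python3 -m crank '[[[0,0,0],[0,0,-0.167],0],[[0,0,0],[0,0,-0.167],0],[[0,0,0],[0,0,-0.167],0],[[-0.037,-0.049,0.003],[0,0,0],0],[[-0.037,-0.049,0.003],[0,0,0],0],[[-0.037,-0.049,0.003],[0,0,0],0],[[-0.037,-0.049,0.003],[0,0,0],0],[[-0.037,-0.049,0.003],[0,0,0],0],[[-0.037,-0.049,0.003],[0,0,0],0],[[-0.037,-0.049,0.003],[0,0,0],0],[[-0.037,-0.049,0.003],[0,0,0],0]]'
python3 -m crank '[[[-0.035,-0.049,0.003],[0,0,0],0],[[-0.034,-0.049,0.003],[0,0,0],0],[[0,0,0],[0,0,0],0]]'
python3 - <<'E'
from h import *
np.set_printoptions(precision=4,suppress=True)
s=r.read_state();print(s["tool_pos"],s["tool_rot"],s["qpos"],s["ft_force"])
pic("wrist","w1")
for l,z in [("tin_left",.042),("rack",.01),("catch_pan",.0)]:
    for b in r.boxes_of(l,"wrist"): print(l,b["conf"],b["centre"],at("wrist",b["centre"],z))
E
```

```text
time: 1.88
tool_pos: [0.5772, 0.2181, 0.2074]
tool_rot: [3.141, 0.001, -3.033]
ft_force: [0.9, 1.2, -0.3]
opening: 0.0854
gripper_force: 0.0
time: 2.25
tool_pos: [0.6573, 0.1261, 0.2008]
tool_rot: [-3.141, 0.001, -3.037]
ft_force: [-0.5, 1.0, -0.1]
opening: 0.0854
gripper_force: 0.0
[0.6573 0.1261 0.2008] [-3.1408  0.0007 -3.0375] [ 0.1878  0.4481  1.5603 -0.0009  1.1325 -1.4867] [-0.5016  0.9673 -0.1272]
tin_left 0.8 [324.7, 216.5] [0.6457 0.1322 0.042 ]
rack 0.83 [260.5, 200.8] [0.6434 0.0678 0.01  ]
catch_pan 0.81 [38.7, 31.8] [ 0.5039 -0.1564  0.    ]
```

View pics/w1.png

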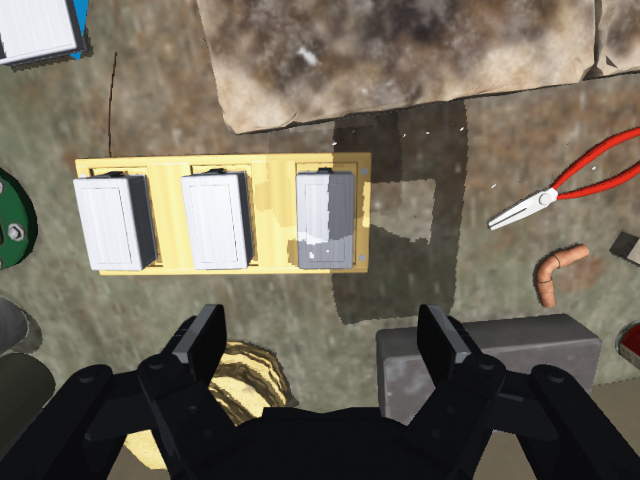

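The wrist view shows the left tin's top at columns 298–352, rows 172–268. The middle tin is at columns 183–250, the right tin at 75–153, and the pan in the top left corner.

Run:
```python
from h import *
im=cv2.imread("pics/w1.png")[145:285,65:385]
im=cv2.resize(im,None,fx=2.5,fy=2.5,interpolation=cv2.INTER_CUBIC);cv2.imwrite("pics/w1c.png",im)
```

```text
(no output)
```

View pics/w1c.png

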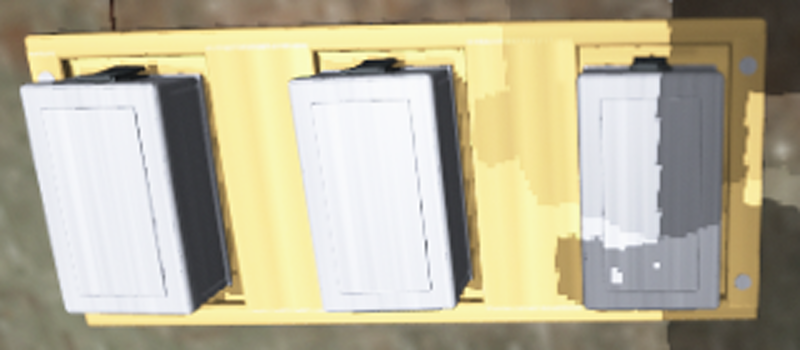

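Run:
```python
from h import *
np.set_printoptions(precision=4,suppress=True)
Q=dict(L=([(582,72),(722,72),(722,305),(584,307)],.042),M=([(290,80),(434,73),(458,307),(325,310)],.042),Rr=([(22,87),(150,80),(192,312),(68,312)],.042),rack=([(27,37),(765,20),(757,318),(88,325)],.012))
for n,(q,z) in Q.items():
    p=np.array([at("wrist",(u/2.5+65,v/2.5+145),z) for u,v in q])[:,:2]
    lx=(p[2]+p[3]-p[0]-p[1])/2; ly=(p[1]+p[2]-p[0]-p[3])/2
    print(n,p.mean(0),"len",np.linalg.norm(lx),np.linalg.norm(ly),"yaw",np.arctan2(lx[1],lx[0]),np.arctan2(-ly[0],ly[1]))
```

```text
L [0.6508 0.1354] len 0.08961370573189888 0.05181043604491622 yaw 0.11848858494374832 0.11830865397801814
M [0.6633 0.0328] len 0.08959138225635227 0.05264658623165883 yaw 0.14110028671105668 0.1434327916536886
Rr [ 0.6765 -0.071 ] len 0.090080926601477 0.05070732165751976 yaw 0.11247848074914854 0.1309990777778068
rack [0.6643 0.0341] len 0.12406159872923302 0.2935518508755673 yaw 0.12187169807192715 0.1240200372472232
```

```bash
python3 -m crank '[[[0,0,0],[0,0,-0.019],0],[[0.0053,0.010,0.04],[0,0,0],0],[[0,0,0.04],[0,0,0],0],[[0,0,0.04],[0,0,0],0],[[0,0,0],[0,0,0],0],[[0,0,0],[0,0,0],0]]'
```

```text
time: 3.2
tool_pos: [0.6492, 0.1396, 0.0828]
tool_rot: [3.141, 0.002, -3.013]
ft_force: [0.5, -0.0, 0.3]
opening: 0.0857
gripper_force: 0.0
```

```bash
python3 -m crank '[[[-0.001,-0.0044,0.02],[0,0,0.005],0],[[0,0,0],[0,0,0],0],[[0,0,0],[0,0,0],0]]'
python3 - <<'E'
from h import *
np.set_printoptions(precision=4,suppress=True)
pic("wrist","w2");s=r.read_state();print(s["tool_pos"],s["tool_rot"])
for z in (.006,.042):print(z,[proj("wrist",[.6508-.045*.9925+sy*.026*-.1227,.1354-.045*.1227+sy*.026*.9925,z]) for sy in(-1,1)])
E
```

```text
time: 3.58
tool_pos: [0.6502, 0.1346, 0.0615]
tool_rot: [3.142, 0.0, -3.02]
ft_force: [0.4, -0.4, -0.1]
opening: 0.0854
gripper_force: 0.0
[0.6503 0.1346 0.0616] [ 3.1416  0.0004 -3.0195]
0.006 [array([277.5169, 197.1255]), array([364.5462, 197.1618])]
0.042 [array([268.3868, 209.5144]), array([373.5833, 209.5583])]
```

View pics/w2.png

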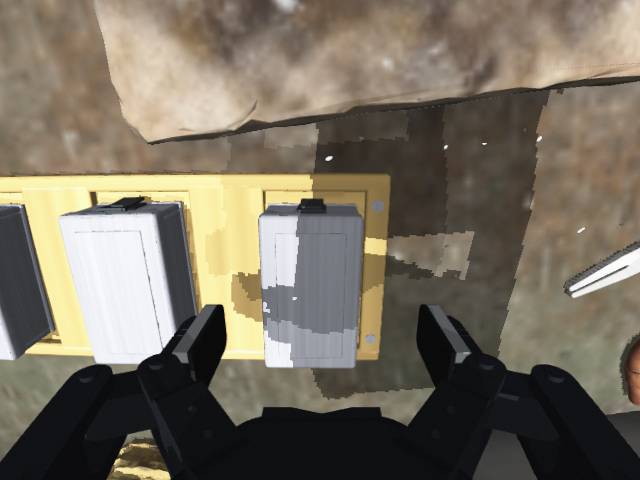

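In w2, the left tin's top face has corners near (259,207), (363,206), (356,366) and (266,367). Its centre column is 311 against 320 for the fingers, so the tin sits about 5 mm to −y of the fingers. I'll re-measure it from this settled pose.

Run:
```python
from h import *
np.set_printoptions(precision=4,suppress=True)
Q=dict(L=([(259,207),(363,206),(356,366),(266,367)],.042),M=([(61,216),(182,208),(197,361),(95,364)],.042))
for n,(q,z) in Q.items():
    p=np.array([at("wrist",u,z) for u in q])[:,:2]
    lx=(p[2]+p[3]-p[0]-p[1])/2; ly=(p[1]+p[2]-p[0]-p[3])/2
    print(n,p,p.mean(0),"len",np.linalg.norm(lx),np.linalg.norm(ly),"yaw",np.arctan2(lx[1],lx[0]),np.arctan2(-ly[0],ly[1]))
print(at("wrist",(388,175),.012),at("wrist",(380,359),.012))
```

```text
L [[0.6086 0.0994]
 [0.6018 0.1502]
 [0.6954 0.1615]
 [0.7026 0.1095]] [0.6521 0.1301] len 0.0943771109582675 0.05188159668476688 yaw 0.11362107751889192 0.13563359729068628
M [[ 0.6254 -0.0024]
 [ 0.6137  0.0611]
 [ 0.7039  0.0691]
 [ 0.7154  0.0071]] [0.6646 0.0338] len 0.09050673432951428 0.06378173748382467 yaw 0.09669662258231794 0.18177132479032204
[0.5878 0.166  0.012 ] [0.7105 0.1835 0.012 ]
```

```bash
python3 -m crank '[[[-0.001,-0.0045,0.016],[0,0,0],0],[[0,0,0.016],[0,0,0],0],[[0,0,0.0155],[0,0,0],0],[[0,0,0],[0,0,0],0],[[0,0,0],[0,0,0],0]]'; python3 -m crank '[[[0,0,0],[0,0,0],255],[[0,0,0],[0,0,0],255],[[0,0,0],[0,0,0],255],[[0,0,0],[0,0,0],255],[[0,0,0],[0,0,0],255],[[0,0,0],[0,0,0],255],[[0,0,0],[0,0,0],255]]'
```

```text
time: 4.25
tool_pos: [0.6517, 0.1305, 0.0137]
tool_rot: [3.142, -0.0, -3.019]
ft_force: [-0.2, 0.6, 0.6]
opening: 0.0857
gripper_force: 0.0
time: 5.12
tool_pos: [0.6522, 0.1304, 0.0147]
tool_rot: [-3.142, 0.001, -3.019]
ft_force: [-0.7, -1.1, 5.5]
opening: 0.0508
gripper_force: 64.1
```

```bash
cat > tq.py <<'E'
from h import *
np.set_printoptions(precision=4,suppress=True)
T=[];F=[]
for _ in range(6):
    r.read_camera("wrist");s=r.read_state();T.append(s["wrist_torque"]);F.append(s["ft_force"])
Rw=R.from_euler("xyz",s["tool_rot"]);T=np.array(T)
print("pos",s["tool_pos"],"rot",s["tool_rot"],"F",np.mean(F,0),"T",T.mean(0),"std",T.std(0)); print("T tool",Rw.inv().apply(T.mean(0)),"open",s["opening"],s["gripper_force"])
E
python3 -m crank '[[[0,0,-0.02],[0,0,0],255],[[0,0,-0.025],[0,0,0],255],[[0,0,-0.025],[0,0,0],255],[[0,0,-0.025],[0,0,0],255],[[0,0,-0.025],[0,0,0],255],[[0,0,0],[0,0,0],255],[[0,0,0],[0,0,0],255],[[0,0,0],[0,0,0],255]]'; python3 tq.py
python3 -m crank '[[[0,0,0],[0,-0.11,0],255],[[0,0,0],[0,-0.11,0],255],[[0,0,0],[0,-0.11,0],255],[[0,0,0],[0,-0.11,0],255],[[0,0,0],[0,0,0],255],[[0,0,0],[0,0,0],255],[[0,0,0],[0,0,0],255],[[0,0,0],[0,0,0],255],[[0,0,0],[0,0,0],255],[[0,0,0],[0,0,0],255]]'; python3 tq.py
python3 -m crank '[[[0,0,0],[0,0.11,0],255],[[0,0,0],[0,0.11,0],255],[[0,0,0],[0,0.11,0],255],[[0,0,0],[0,0.11,0],255],[[0,0,0],[0,0,0],255],[[0,0,0],[0,0,0],255],[[0,0,0],[0,0,0],255]]'; python3 tq.py
```

```text
time: 6.12
tool_pos: [0.6506, 0.1302, 0.1324]
tool_rot: [-3.141, -0.002, -3.019]
ft_force: [-0.0, 1.1, -4.3]
opening: 0.051
gripper_force: 64.2
pos [0.6514 0.1303 0.1333] rot [-3.1416 -0.0007 -3.0195] F [ 0.0716 -0.1001 -4.7928] T [-0.0123  0.0412  0.0121] std [0.0174 0.0325 0.032 ]
T tool [ 0.0072  0.0424 -0.0121] open 0.051093752642172474 64.18969362974167
time: 7.68
tool_pos: [0.6516, 0.1303, 0.1337]
tool_rot: [-3.142, 0.44, -3.019]
ft_force: [0.7, -0.6, -3.7]
opening: 0.0507
gripper_force: 64.0
pos [0.6515 0.1304 0.1338] rot [-3.1416  0.4399 -3.0194] F [ 0.2158 -0.2593 -4.2604] T [-0.0621  0.5572 -0.0068] std [0.0341 0.0341 0.0228]
T tool [-0.0028  0.5606  0.0088] open 0.05100992869021113 63.978019058704376
time: 8.85
tool_pos: [0.6508, 0.1303, 0.1336]
tool_rot: [-3.142, 0.001, -3.019]
ft_force: [-0.2, 0.8, -3.4]
opening: 0.0504
gripper_force: 64.0
pos [0.6515 0.1304 0.134 ] rot [ 3.1416  0.0005 -3.0193] F [-0.1451  0.0821 -4.2813] T [-0.0058  0.0473  0.011 ] std [0.0369 0.0315 0.0223]
T tool [-0.      0.0476 -0.011 ] open 0.050868429897367826 63.970842361450195
```

```bash
python3 -m crank '[[[0,0,0.03],[0,0,0],255],[[0,0,0.03],[0,0,0],255],[[0,0,0.03],[0,0,0],255],[[0,0,0.015],[0,0,0],255],[[0,0,0.008],[0,0,0],255],[[0,0,0],[0,0,0],255],[[0,0,0.002],[0,0,0],255],[[0,0,0.002],[0,0,0],255],[[0,0,0.002],[0,0,0],255],[[0,0,0],[0,0,0],255]]'; python3 tq.py
```

```text
time: 10.4
tool_pos: [0.6516, 0.1304, 0.0148]
tool_rot: [3.142, 0.0, -3.019]
ft_force: [-0.5, -0.4, -4.0]
opening: 0.051
gripper_force: 63.9
pos [0.6516 0.1303 0.0148] rot [ 3.1416 -0.     -3.0195] F [-0.23    0.0882 -4.4757] T [ 0.0012  0.0562 -0.0082] std [0.0349 0.0205 0.027 ]
T tool [-0.008   0.0557  0.0082] open 0.05089394781939441 63.895588517189026
```

Not touching yet; I'll lower it in 1 mm steps.

```bash
python3 -m crank '[[[0,0,0.001],[0,0,0],255],[[0,0,0],[0,0,0],255],[[0,0,0],[0,0,0],255]]';python3 tq.py
```

```text
time: 11.08
tool_pos: [0.6516, 0.1304, 0.0146]
tool_rot: [-3.142, 0.0, -3.019]
ft_force: [-3.4, -1.0, 5.6]
opening: 0.0515
gripper_force: 65.0
pos [0.6516 0.1304 0.0147] rot [-3.1416  0.0002 -3.0194] F [-3.9712 -0.4936  5.4838] T [-0.1574  0.5439 -0.0027] std [0.0312 0.0338 0.0357]
T tool [0.0899 0.559  0.0027] open 0.051180269122554516 64.99167591333389
```

```bash
python3 -m crank '[[[0,0,0],[0,0,0],0],[[0,0,0],[0,0,0],0],[[0,0,0],[0,0,0],0],[[0,0,0],[0,0,0],0],[[0,0,0],[0,0,0],0],[[0,0,-0.03],[0,0,0],0],[[0,0,-0.04],[0,0,0],0],[[0,0,-0.04],[0,0,0],0],[[0,0,-0.02],[0,0,0],0],[[0,0,0],[0,0,0],0],[[0,0,0],[0,0,0],0],[[0,0,0],[0,0,0],0]]'
python3 - <<'E'
from h import *
im=pic("wrist","w3")[120:300,60:400]
cv2.imwrite("pics/w3c.png",cv2.resize(im[:,:,::-1],None,fx=2.3,fy=2.3,interpolation=cv2.INTER_CUBIC))
E
```

```text
time: 12.88
tool_pos: [0.6506, 0.1301, 0.1419]
tool_rot: [-3.141, -0.003, -3.019]
ft_force: [-0.3, 0.8, 1.1]
opening: 0.0852
gripper_force: 0.0
```

View pics/w3c.png

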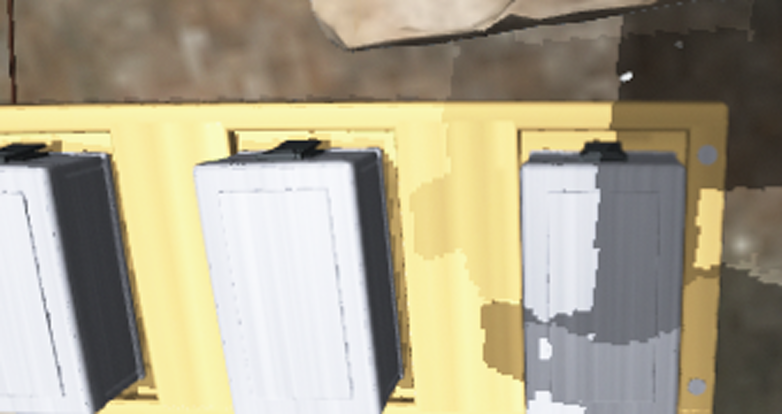

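The crop w3c shows the left tin back in its bay, latch end corners at crop (522,163) and (685,163). The middle tin's latch edge runs from (195,165) to (352,160).

Run:
```python
from h import *
np.set_printoptions(precision=4,suppress=True)
f=lambda u,v:(60+u/2.3,120+v/2.3)
for n,a,b in [("L",(522,163),(685,163)),("M",(195,165),(352,160))]:
    A=at("wrist",f(*a),.042)[:2];B=at("wrist",f(*b),.042)[:2];d=B-A;w=np.linalg.norm(d);d/=w
    print(n,w,(A+B)/2,"centre",(A+B)/2+.045*np.array([d[1],-d[0]]),"yaw",np.arctan2(-d[0],d[1]))
print("rack corner",at("wrist",f(727,103),.012), "bayL floor near corners", at("wrist",f(520,130),.012),at("wrist",f(690,132),.012))
print("L bottom edge",at("wrist",f(528,152),.006),at("wrist",f(680,152),.006)); print(r.read_state()["tool_pos"])
```

```text
L 0.05160851944785539 [0.6092 0.1267] centre [0.6539 0.1322] yaw 0.12370417990300388
M 0.051369166034433054 [0.6217 0.0218] centre [0.6662 0.0284] yaw 0.1473843013406966
rack corner [0.5875 0.1674 0.012 ] bayL floor near corners [0.6058 0.0968 0.012 ] [0.5991 0.1562 0.012 ]
L bottom edge [0.614  0.0998 0.006 ] [0.6072 0.1545 0.006 ]
[0.6508 0.1302 0.1422]
```

```bash
python3 -m crank '[[[-0.0005,-0.0346,0],[0,0,-0.015],0],[[-0.0005,-0.0345,0],[0,0,0],0],[[-0.0005,-0.0345,0],[0,0,0],0],[[0,0,0.03],[0,0,0],0],[[0,0,0.03],[0,0,0],0],[[0,0,0.02],[0,0,0],0],[[0,0,0],[0,0,0],0],[[0,0,0],[0,0,0],0],[[0,0,0],[0,0,0],0]]'
python3 - <<'E'
from h import *
pic("wrist","w4"); print(r.read_state()["tool_pos"],r.read_state()["tool_rot"])
E
```

```text
time: 14.05
tool_pos: [0.6676, 0.028, 0.0651]
tool_rot: [-3.141, 0.002, -3.004]
ft_force: [0.7, -0.3, 0.1]
opening: 0.0856
gripper_force: 0.0
[0.66748639 0.02799896 0.06496033] [-3.14137758e+00  1.83605925e-03 -3.00419069e+00]
```

View pics/w4.png

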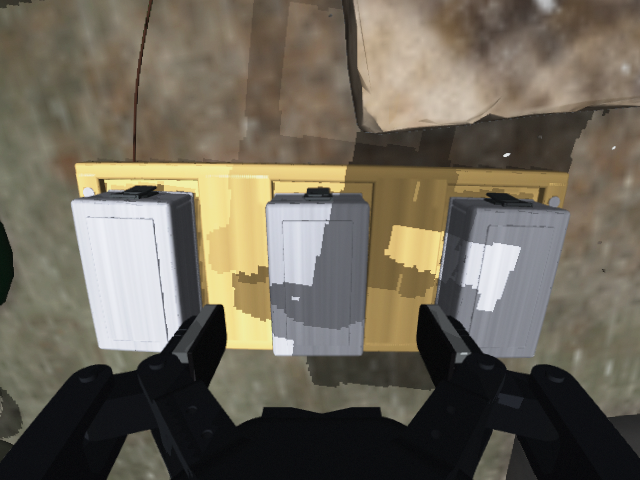

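In w4 the middle tin is centred between the fingers (columns 267–367, centre about 318). The left tin sits flat in its bay at the right of the picture.

```bash
python3 -m crank '[[[0.002,-0.001,0.017],[0,0,0],0],[[0,0,0.017],[0,0,0],0],[[0,0,0.017],[0,0,0],0],[[0,0,0],[0,0,0],0],[[0,0,0],[0,0,0],0],[[0,0,0],[0,0,0],255],[[0,0,0],[0,0,0],255],[[0,0,0],[0,0,0],255],[[0,0,0],[0,0,0],255],[[0,0,0],[0,0,0],255],[[0,0,0],[0,0,0],255],[[0,0,0],[0,0,0],255]]'
python3 -m crank '[[[0,0,-0.02],[0,0,0],255],[[0,0,-0.025],[0,0,0],255],[[0,0,-0.025],[0,0,0],255],[[0,0,-0.025],[0,0,0],255],[[0,0,-0.025],[0,0,0],255],[[0,0,0],[0,0,0],255],[[0,0,0],[0,0,0],255],[[0,0,0],[0,0,0],255]]'; python3 tq.py
```

```text
time: 15.6
tool_pos: [0.6655, 0.0266, 0.0137]
tool_rot: [-3.141, 0.001, -3.004]
ft_force: [-1.4, -0.0, 6.1]
opening: 0.0507
gripper_force: 64.0
time: 16.6
tool_pos: [0.6639, 0.0266, 0.1314]
tool_rot: [3.141, -0.002, -3.004]
ft_force: [0.0, -0.0, -3.7]
opening: 0.051
gripper_force: 64.1
pos [0.6647 0.0266 0.1324] rot [ 3.1416 -0.0006 -3.0044] F [ 0.3085  0.3525 -3.9348] T [-0.0289  0.0363  0.0125] std [0.032  0.0249 0.0463]
T tool [ 0.0237  0.0399 -0.0124] open 0.05117387288650535 64.13440346717834
```

```bash
python3 -m crank '[[[0,0,0],[0,-0.11,0],255],[[0,0,0],[0,-0.11,0],255],[[0,0,0],[0,-0.11,0],255],[[0,0,0],[0,-0.11,0],255],[[0,0,0],[0,0,0],255],[[0,0,0],[0,0,0],255],[[0,0,0],[0,0,0],255],[[0,0,0],[0,0,0],255],[[0,0,0],[0,0,0],255],[[0,0,0],[0,0,0],255]]'; python3 tq.py
python3 -m crank '[[[0,0,0],[0,0.11,0],255],[[0,0,0],[0,0.11,0],255],[[0,0,0],[0,0.11,0],255],[[0,0,0],[0,0.11,0],255],[[0,0,0],[0,0,0],255],[[0,0,0],[0,0,0],255],[[0,0,0],[0,0,0],255]]'; python3 tq.py
```

```text
time: 18.15
tool_pos: [0.6649, 0.0266, 0.1327]
tool_rot: [3.142, 0.44, -3.004]
ft_force: [-0.1, 0.4, -4.5]
opening: 0.0508
gripper_force: 63.9
pos [0.6649 0.0266 0.1328] rot [ 3.1416  0.4399 -3.0045] F [-0.4175 -0.3402 -4.3715] T [-0.0763  0.5121 -0.0132] std [0.0304 0.0273 0.0321]
T tool [0.0107 0.5177 0.0096] open 0.0509873291126333 63.88527274131775
time: 19.32
tool_pos: [0.664, 0.0265, 0.1326]
tool_rot: [3.141, 0.001, -3.005]
ft_force: [-0.5, -0.4, -3.7]
opening: 0.0513
gripper_force: 63.9
pos [0.6648 0.0265 0.133 ] rot [-3.1416  0.0005 -3.0044] F [ 0.2873  0.3694 -4.5943] T [-0.0129  0.0315  0.0023] std [0.02   0.0173 0.0331]
T tool [ 0.0085  0.0329 -0.0023] open 0.05115993372925403 63.91672968864441
```

```bash
python3 -m crank '[[[0,0,0.03],[0,0,0],255],[[0,0,0.03],[0,0,0],255],[[0,0,0.03],[0,0,0],255],[[0,0,0.015],[0,0,0],255],[[0,0,0.008],[0,0,0],255],[[0,0,0.003],[0,0,0],255],[[0,0,0.002],[0,0,0],255],[[0,0,0.001],[0,0,0],255],[[0,0,0.0005],[0,0,0],255],[[0,0,0],[0,0,0],255],[[0,0,0],[0,0,0],255]]'
```

```text
time: 21.0
tool_pos: [0.6651, 0.0266, 0.0137]
tool_rot: [-3.142, 0.001, -3.004]
ft_force: [-0.8, 0.2, -0.3]
opening: 0.0508
gripper_force: 64.2
```

Partly unloaded: 4 N is carried by the rack. I'll go 0.5 mm more, then release and move to the right tin.

```bash
python3 -m crank '[[[0,0,0.0005],[0,0,0],255],[[0,0,0],[0,0,0],255],[[0,0,0],[0,0,0],0],[[0,0,0],[0,0,0],0],[[0,0,0],[0,0,0],0],[[0,0,0],[0,0,0],0],[[0,0,0],[0,0,0],0],[[0,0,-0.03],[0,0,0],0],[[0,0,-0.04],[0,0,0],0],[[0,0,-0.03],[0,0,0],0],[[0,0,0],[0,0,0],0]]'
python3 -m crank '[[[0,-0.0346,0],[0,0,0.012],0],[[0,-0.0345,0],[0,0,0],0],[[0,-0.0345,0],[0,0,0],0],[[0,0,0.025],[0,0,0],0],[[0,0,0.025],[0,0,0],0],[[0,0,0],[0,0,0],0],[[0,0,0],[0,0,0],0],[[0,0,0],[0,0,0],0]]'
python3 - <<'E'
from h import *
pic("wrist","w5"); print(r.read_state()["tool_pos"],r.read_state()["tool_rot"])
E
```

```text
time: 22.38
tool_pos: [0.6667, 0.0267, 0.1156]
tool_rot: [-3.141, 0.005, -3.004]
ft_force: [0.6, -1.0, -1.0]
opening: 0.0855
gripper_force: 0.0
time: 23.38
tool_pos: [0.6789, -0.0761, 0.0638]
tool_rot: [-3.141, 0.001, -3.016]
ft_force: [-0.7, 0.2, 0.8]
opening: 0.0852
gripper_force: 0.0
[ 0.67890085 -0.0760815   0.06382255] [-3.14123244e+00  1.52369157e-03 -3.01623312e+00]
```

View pics/w5.png

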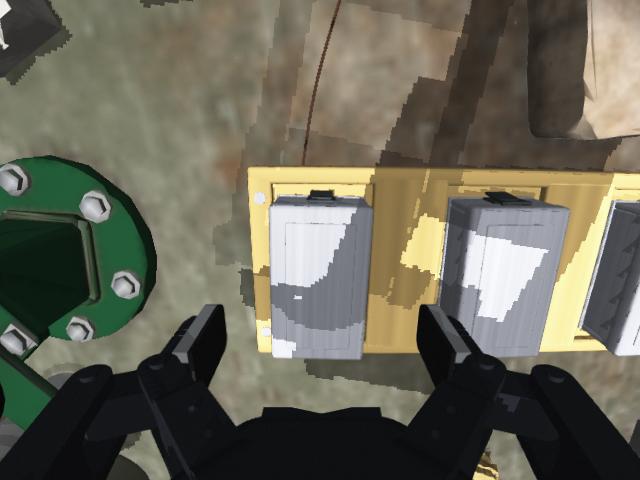

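In w5 the right tin is centred (columns 270–372). The middle tin sits flat in its bay. The green stand's right edge, at column 157, stays clear of the fingers.

```bash
python3 -m crank '[[[0,0,0.017],[0,0,0],0],[[0,0,0.017],[0,0,0],0],[[0,0,0.016],[0,0,0],0],[[0,0,0],[0,0,0],0],[[0,0,0],[0,0,0],0],[[0,0,0],[0,0,0],255],[[0,0,0],[0,0,0],255],[[0,0,0],[0,0,0],255],[[0,0,0],[0,0,0],255],[[0,0,0],[0,0,0],255],[[0,0,0],[0,0,0],255],[[0,0,0],[0,0,0],255]]'
python3 -m crank '[[[0,0,-0.02],[0,0,0],255],[[0,0,-0.025],[0,0,0],255],[[0,0,-0.025],[0,0,0],255],[[0,0,-0.025],[0,0,0],255],[[0,0,-0.025],[0,0,0],255],[[0,0,0],[0,0,0],255],[[0,0,0],[0,0,0],255],[[0,0,0],[0,0,0],255]]'; python3 tq.py
python3 -m crank '[[[0,0,0],[0,-0.11,0],255],[[0,0,0],[0,-0.11,0],255],[[0,0,0],[0,-0.11,0],255],[[0,0,0],[0,-0.11,0],255],[[0,0,0],[0,0,0],255],[[0,0,0],[0,0,0],255],[[0,0,0],[0,0,0],255],[[0,0,0],[0,0,0],255],[[0,0,0],[0,0,0],255],[[0,0,0],[0,0,0],255]]'; python3 tq.py
python3 -m crank '[[[0,0,0],[0,0.11,0],255],[[0,0,0],[0,0.11,0],255],[[0,0,0],[0,0.11,0],255],[[0,0,0],[0,0.11,0],255],[[0,0,0],[0,0,0],255],[[0,0,0],[0,0,0],255],[[0,0,0],[0,0,0],255]]'; python3 tq.py
```

```text
time: 24.92
tool_pos: [0.6789, -0.0763, 0.0137]
tool_rot: [-3.141, 0.001, -3.016]
ft_force: [-0.5, 0.2, 5.7]
opening: 0.0509
gripper_force: 64.3
time: 25.92
tool_pos: [0.6773, -0.076, 0.1314]
tool_rot: [3.141, -0.002, -3.016]
ft_force: [-1.0, 0.4, -4.0]
opening: 0.0509
gripper_force: 63.9
pos [ 0.6781 -0.0761  0.1324] rot [ 3.1414 -0.0006 -3.0164] F [-0.5428 -0.0019 -4.0526] T [-0.0025  0.0544 -0.0065] std [0.0367 0.0261 0.0149]
T tool [-0.0044  0.0543  0.0065] open 0.051103962505027696 63.87100964784622
time: 27.48
tool_pos: [0.6783, -0.0761, 0.1327]
tool_rot: [3.142, 0.44, -3.016]
ft_force: [-0.3, -0.3, -4.1]
opening: 0.0511
gripper_force: 63.7
pos [ 0.6782 -0.0762  0.1328] rot [-3.1416  0.4399 -3.0164] F [-0.0623 -0.2509 -4.1242] T [-0.0784  0.4865  0.0001] std [0.0205 0.0253 0.0236]
T tool [ 0.0154  0.4924 -0.0073] open 0.05104555242277917 63.7417995929718
time: 28.65
tool_pos: [0.6774, -0.0762, 0.1326]
tool_rot: [3.141, 0.001, -3.017]
ft_force: [-0.7, -0.5, -3.7]
opening: 0.0511
gripper_force: 63.7
pos [ 0.6781 -0.0762  0.133 ] rot [-3.1416  0.0005 -3.0165] F [ 0.1713  0.1536 -4.2615] T [ 0.0109 -0.0032 -0.0058] std [0.035  0.0248 0.0172]
T tool [-0.0104 -0.0045  0.0058] open 0.050652160841006336 63.6612144112587
```

The torque about the tin's y axis shifted by −0.059 N·m, so the right tin is the loose one. I'll carry it over the pan at height and look.

```bash
python3 -m crank '[[[0.0395,-0.0163,0],[0,0,0],255],[[0.0395,-0.0163,0],[0,0,0],255],[[0.0395,-0.0163,0],[0,0,0],255],[[0.0395,-0.0163,0],[0,0,0],255],[[0,0,0],[0,-0.109,0],255],[[0,0,0],[0,-0.109,0],255],[[0,0,0],[0,-0.109,0],255],[[0,0,0],[0,-0.109,0],255],[[0,0,0],[0,0,0],255],[[0,0,0],[0,0,0],255],[[0,0,0],[0,0,0],255]]'
python3 - <<'E'
from h import *
a=pic("wrist","w6");b=pic("top","top2");s=r.read_state();print(s["tool_pos"],s["tool_rot"],s["qpos"])
m=np.hstack([cv2.resize(a[100:480],(560,333)) ,cv2.resize(b[220:340,420:540],(240,240))[:,:] if 0 else np.vstack([cv2.resize(b[220:340,420:540],(240,240)),np.zeros((93,240,3),np.uint8)])])
t=cv2.imread("pics/top1.png")[230:330,425:545][:,:,::-1]
m=np.vstack([m,np.hstack([cv2.resize(t,(320,267),interpolation=cv2.INTER_CUBIC),np.zeros((267,480,3),np.uint8)])])
cv2.imwrite("pics/m6.png",m[:,:,::-1])
for c in("wrist","top"):
  for x in r.boxes_of("catch_pan",c): print(c,x["conf"],x["centre"],at(c,x["centre"],.005))
E
```

```text
time: 30.32
tool_pos: [0.5306, -0.1607, 0.1333]
tool_rot: [-3.141, 0.436, -3.015]
ft_force: [0.0, 0.4, -3.6]
opening: 0.0509
gripper_force: 63.9
[ 0.53036991 -0.16050298  0.13305187] [-3.14119835  0.43583418 -3.01540069] [-0.43601812  0.2367949   2.15814329  0.56638296  0.43209138 -2.61333907]
wrist 0.95 [328.8, 95.6] [ 0.47340881 -0.16185211  0.005     ]
top 0.74 [462.9, 288.8] [ 0.46045327 -0.1474745   0.005     ]
```

View pics/m6.png

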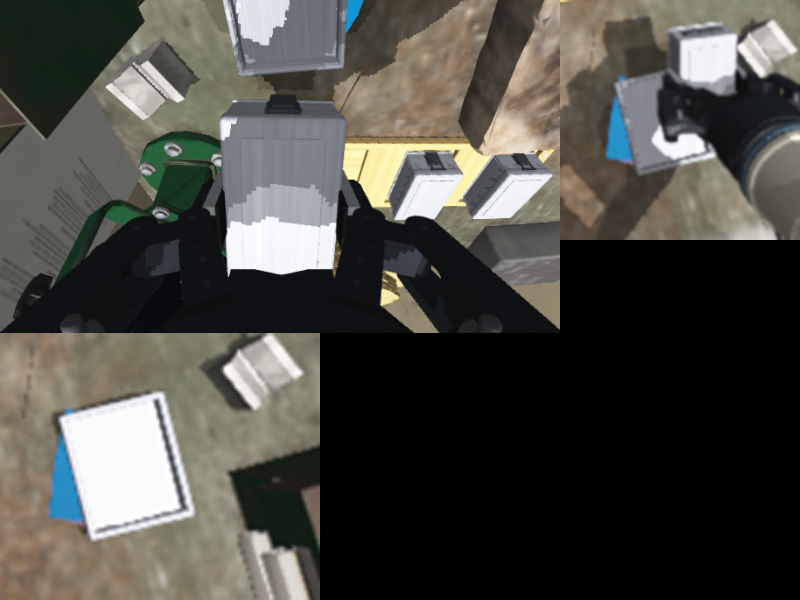

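The montage shows the tin tilted, with its latch edge at (284,103) in line with the pan at columns 235–342. The pan's rim corners in the top crop are (60,418), (163,392), (193,515) and (95,540).

Run:
```python
from h import *
np.set_printoptions(precision=4,suppress=True)
p=np.array([at("top",(425+u*.375,230+(v-333)*.375),.018)[:2] for u,v in [(60,418),(163,392),(193,515),(95,540)]])
print(p,p.mean(0))
for z in(.018,): print([at("wrist",(u/.875,100+v/.876),z) for u,v in [(235,73),(342,66)]])
s=r.read_state();Rt=R.from_euler("xyz",s["tool_rot"])
L=s["tool_pos"]+Rt.apply([.046,0,-.010]);print("latch",L)
# predicted latch end upper corners vs seen (222,117),(345,114) montage
for y in(-.026,.026):
    q=proj("wrist",s["tool_pos"]+Rt.apply([.046,y,-.0283]));print((q-[0,100])*[.875,.876])
```

```text
[[ 0.5209 -0.1118]
 [ 0.541  -0.198 ]
 [ 0.4392 -0.2187]
 [ 0.4202 -0.1372]] [ 0.4803 -0.1664]
[array([ 0.5371, -0.1979,  0.018 ]), array([ 0.519, -0.11 ,  0.018])]
latch [ 0.4845 -0.1662  0.1225]
[215.1798 116.5116]
[342.8094 116.6576]
```

```bash
python3 -m crank '[[[0.006,0,0.0102],[0,0,0],255],[[0.006,0,0.0102],[0,0,0],255],[[0.006,0.001,0.0102],[0,0,0],255],[[0.006,0,0.0102],[0,0,0],255],[[0,0,0],[0,0,0],255],[[0,0,0],[0,0,0],255],[[0,0,0],[0,0,0],255],[[0,0,0],[0,0,0],255],[[0,0,0],[0,0,0],255],[[0,0,0],[0,0,0],255]]'
python3 - <<'E'
from h import *
s=r.read_state();Rt=R.from_euler("xyz",s["tool_rot"]);print("latch",s["tool_pos"]+Rt.apply([.046,0,-.010]),s["tool_rot"],s["joint_velocities"])
a=pic("wrist","w7");cv2.imwrite("pics/w7.png",a[:,:,::-1])
E
```

```text
time: 31.78
tool_pos: [0.525, -0.1602, 0.0858]
tool_rot: [-3.141, 0.436, -3.016]
ft_force: [-0.6, 0.2, -3.8]
opening: 0.051
gripper_force: 63.8
latch [ 0.47949071 -0.16590527  0.07542255] [-3.14145507  0.43617685 -3.01633945] [ 6.18599004e-04  1.73913150e-03 -5.91392127e-05  1.02566032e-03
 -1.28017884e-03 -2.77205436e-04]
```

View pics/w7.png

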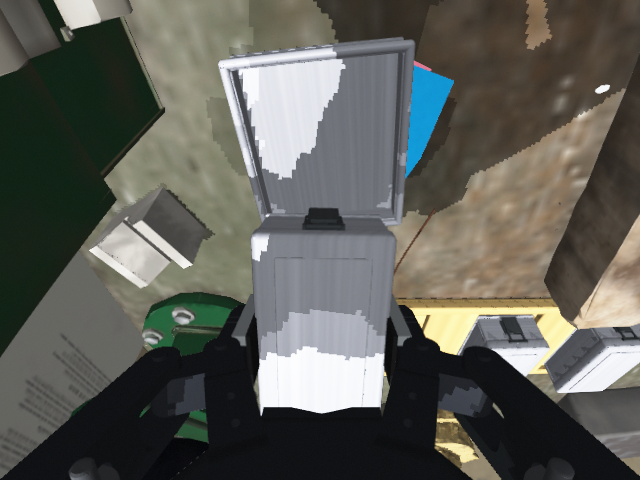

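The pan is fully visible, with rim corners near (220,65), (413,40), (403,220) and (263,218). I'll check its centre against the latch before handing in.

Run:
```python
from h import *
np.set_printoptions(precision=4,suppress=True)
p=np.array([at("wrist",u,.018)[:2] for u in [(220,65),(413,40)]]);print(p,p.mean(0),np.linalg.norm(p[0]-p[1]))
d=(p[1]-p[0])/np.linalg.norm(p[1]-p[0]);print("pan centre",p.mean(0)+.05*np.array([d[1],-d[0]]))
print(proj("wrist",[.48,-.166,.018]))
```

```text
[[ 0.4409 -0.2162]
 [ 0.42   -0.1324]] [ 0.4305 -0.1743] 0.08632253818030972
pan centre [ 0.479  -0.1623]
[319.3204 154.8291]
```

The pan centre comes out at (0.479, −0.163) and the latch at (0.479, −0.166), which agree to within a few mm. Handing in.

```bash
python3 -c "
from plant import r
print(r.finish_job())"
```

```text
the job is handed in; nothing more can be done
None
```

The right tin is the loose one: I handed in holding it about 25° latch-down, latch within a few mm of the pan's middle, and the packed left and middle tins are back flat in their bays.

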